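# Open the watchmaker's rinse box past its safety catch and stopper the flask inside

### The job

The rinse box on the watchmaker's bench stands ajar, held by the sprung red safety catch hidden under its lid's front lip: reach under the lip, push the catch to the left (as one faces the lip from outside; that is away from the robot) and, with it held aside, lift the lid and swing it right back, upright or beyond, so that it stands open by itself. Then take the amber stopper from its parking ring and set it upright and fully home in the neck of the amber flask inside the box, leaving the flask standing and everything else in its place.

Things in the scene. Friction and masses are not known exactly. Their poses are not given: they have to be found in the camera images.
- rinse_box: Fixed grey open-topped box, 185 (x, depth) x 260 (y, width) x 112 mm high, walls and floor 6 mm. Origin: centre of its underside. Its x axis points from its front (the side with the lid's lip, turned to the robot's left) to its back, y to the left of one who faces the front (away from the robot), z up. Stands at different places and yaws.
- lid (a joint): Lid angle (rad): 0 = resting ajar (lid sloping 0.06 rad up to the front), grows as it opens, upright at 1.51, stop at 1.75 (leaning a little back). With the catch on it rises only about 0.045; past 0.14 the catch is clear for good. White-framed clear lid, 264 mm wide, 8 mm thick, 0.45 kg. A stiff friction hinge (0.8 N m) keeps it wherever it is left; lifting it at the front edge takes about 6 N.
- lid_hinge (a point): Centre of the hinge line on the box's back rim, at the plane of the lid's underside, 92.5 mm behind the box's origin and 116 mm above its underside. Its axes are the lid's: x along the lid away from the front edge, y to the box's left, z out of the lid's top.
- lid_edge (a point): Middle of the lower front edge of the lid's lip (225 mm from the hinge along the underside), lid's axes. About 130 mm above the bench when ajar. The lip juts 40 mm out in front of the box's front wall; the space under it, to the right of the catch, is free.
- catch (a joint): Sideways travel (m) of the sprung catch that hangs under the lid's lip and rides on the lid: 0 = latched, grows to the box's left (+y) up to 0.020. It is off its keeper beyond about 0.0105; hold it at 0.013 or more while lifting. Spring: 1.5 N at the start, 3.8 N at 0.015; it returns by itself when let go.
- catch_face (a point): Centre of the right-hand (-y) face of the catch's red tab, to be pushed along +y; lid's axes. It lies under the red mark on the lip, 20 mm left of the lid's centre, 15 mm behind the lip's front edge, 24 mm below its underside. The tab spans 4 to 26 mm behind the edge and 2 to 46 mm below the underside and is 5 mm thick.
- keeper: Small fixed steel block, 12 mm wide and 9 mm high, 12 mm proud of the box's front wall, under the lip; the catch's hook lies below it, from 24 to 38 mm behind the lip's edge and up to 12 mm right of the tab's face. A finger within 22 mm of the lip's edge misses both when it enters; since the hook rides up with the lid, let the finger leave sideways (to the right). Origin: that of the box.
- flask: Amber glass flask standing loose in the box: body 56 mm across, neck 36 mm outside and 28 mm bore, 64 mm high, 160 g, open at the top. Origin: centre of its underside. Stands left or right in the front half of the box, the jar opposite.
- flask_mouth (a point): Centre of the flask's mouth, at the rim (64 mm above its underside), z up the neck.
- stopper: Amber stopper standing in its parking ring (the one with the narrower hole): tapered plug 17 mm across at the foot and 25 mm at the top, 22 mm long; over it a flange 36 mm across and 5 mm thick; over that a round knob 22 mm across and 32 mm tall. 59 mm overall, about 45 g. Origin: centre of its foot, z up. Fully home, its flange lies on the flask's rim.
- stopper_seat (a point): Centre of the underside of the stopper's flange (22 mm above its foot).
- stopper_knob (a point): On the stopper's axis, in the upper half of the knob (47 mm above the foot, 20 mm above the flange): where to grip.
- ring_a: Fixed parking ring of the amber stopper: aluminium with a red top, 60 mm across, 30 mm high, hole 29 mm. Origin: centre of its underside.
- blue_stopper: Blue stopper, too wide for the flask (flange 44 mm, plug 32 mm), in a second parking ring of the same outer size; the two rings change places. To be left alone.
- jar: Small glass jar with black cap, 36 mm across, 45 mm high, in the box next to the flask. To be left alone.
- loupe: Black eye loupe, 34 mm across, 28 mm high, between the rings and the box. To be left alone.
- watch_stand: Watch on a round red-topped stand, 60 mm across, 30 mm high, far left. To be left alone.
- screwdriver: Small screwdriver, 130 mm long, at the robot's right, behind the box's back. To be left alone.
- tweezers: Steel tweezers, 150 mm long, lying at the left. To be left alone.
- oil_pot: Small steel oil pot with green dome lid, 44 mm across, 27 mm high, at the robot's right, behind the box's back. To be left alone.

How it is judged (in metres and radians):
On the way, in this order (a step that is already met when the one before it is completed fails the run):
1. the catch is pushed aside, off its keeper, before the lid is raised past it (value of joint catch above 0.0095 m and value of joint lid below 0.14 rad), for 0.05 s.
2. the lid is swung up to at least 1.45 rad (upright) (value of joint lid above 1.45 rad), for 0.2 s.
3. the amber stopper is fully home in the flask's neck (horizontal distance between stopper_seat and flask_mouth below 0.004 m and z of stopper_seat in the frame of flask_mouth between -0.003 and 0.003 m and angle between the z axis of stopper_seat and the z axis of flask_mouth, either way round below 0.08 rad), for 0.2 s.
At the end, for the whole second after the job is handed in: The lid stands open by itself beyond 1.45 rad (upright or leaning back); the amber stopper sits in the flask's neck with its flange on the rim (within 3 mm in height, 4 mm off centre, 0.08 rad); the flask stands upright (within 0.08 rad) on the box's floor, and both are at rest (all of step 3 and value of joint lid above 1.45 rad and angle between flask's own z axis and vertical below 0.08 rad and linear speed of each of stopper, flask below 0.02 m/s and z of flask in the frame of rinse_box below 0.012 m and x of flask in the frame of rinse_box between -0.08 and 0.08 m and y of flask in the frame of rinse_box between -0.12 and 0.12 m); the robot touches nothing.
It fails at once if the flask is tipped by more than 0.35 rad (angle between flask's own z axis and vertical above 0.35 rad).
It fails at once if a bystander (loupe, watch, screwdriver, tweezers, oil pot, jar, blue stopper) is moved by more than 40 mm (distance of any of loupe, watch_stand, screwdriver, tweezers, oil_pot, jar, blue_stopper from where it was at the start of the episode above 0.04 m).
It also fails if it takes over 72 s, if anything falls off the work surface, if the arm or the gripper's body presses on something with over 40 N, if the wrist force passes 120 N, or if a joint passes its speed limit or range.

### The arm

A 6-joint arm with a two-finger parallel gripper is mounted at the origin on the work surface. World frame = base frame: x ahead of the robot, y to its left, z up, the work surface at z = 0. Lengths are in m, angles in degrees, forces in N, time in s.
With the tool pointing down it reaches from about 0.35 to 0.875 m from the base axis. Payload 4.2 kg.
Tool frame: the origin (TCP) lies at the very end of the fingers, on their centre line; the grasp point (between the pads) lies 19 mm behind it (tcp_to_grasp is the z of the grasp point in the tool frame, in m); z points along the fingers, y is the direction in which the jaws open and shut (so a half turn about z gives the same grasp; the last joint's range is limited). The gripper opens to 87 mm and grips with 3 to 60 N. Pads are 19 mm wide; open, the fingers measure 117 mm over their backs; the gripper's body (75 mm by 190 mm) begins 51 mm behind the grasp point.
Start: joints at [91.478, 22.042, 0.453, 0, -68.411, -14.817], TCP at [0.144, 0.608, 0.223] pointing down, gripper open.
Joint ranges: [-179.83, 179.83], [-69.29, 118.12], [-61.27, 80.66], [-181.25, 117.63], [-171.15, -9.14], [-177.46, 177.46]. Speed limits (degrees/s): [159.86, 159.86, 180, 180, 180, 180].

### API

Orientations are given as a 3x3 rotation matrix whose columns are the frame's x, y, z axes.
In Python, from station import sense, capture, camera_params, finish_job, tcp_to_grasp gives the robot as it stands.
- The arm moves only by the shell command python3 -m inch 'ROWS'. ROWS is JSON, a list of rows, each an object of numbers: "jaw": the closure in counts, from 0 (fully open) to 255 (shut); "x", "y", "z": the shift along the world's x, y, z normalised to -1 to 1, where 1 is 0.06 m; "ax", "ay", "az": the turn, a rotation vector about the world's x, y, z normalised to -1 to 1, where 1 is 10 degrees. A call has 1 to 12 rows; each row shifts and turns the pose as measured when the row begins; what a row does not reach is not made up. A row lasts 1/8 s, in which the tool goes at most 62.5 mm and 10.7 degrees, less where a joint would pass 70% of its speed; a pose out of reach is approached as far as the arm can. A call with a number of a shift or a turn outside -1 to 1 is refused whole. A call with a gripper value outside its range is refused whole. The fingers move at their own pace and stop on an object; the grip force is fixed at half the most. Time passes only in rows, so rows that do not move let the fingers close. It gives the time, the measured TCP pose, the force and the opening at its end, in the units of the state.
- sense(): the state, without advancing time (a new reading comes with each control period).
- capture(name): name is "scene" or "top"; returns the picture (384x512x3 uint8, red, green, blue); there is no depth.
- camera_params(name): a dict with "vfov" (degrees; the focal length in pixels is half the picture's height over the tangent of half this angle, whatever the lens; pixels are square), "cx", "cy" (the principal point, pixels), "D" ([k1, k2, p1, p2, k3] as OpenCV has them; the pictures are not rectified), "R" (3x3) and "t" (3): a world point X has camera coordinates R X + t. Camera axes: x right, y down, z forward; pixel columns grow to the right and rows downward; lengths in m; the calibration is good to about 2 mm. A picture is of the moment at which its call begins. camera_params takes no time and is no camera call.
- finish_job(): hands the job in, once; it reports no verdict.
The state is a dict: "time_s": time; "joints": joint angles; "joint_velocities": joint speeds; "effort": joint torques, N m; "tcp_pos": TCP position; "ee_rot": TCP orientation; "wrist_force": force on the tool from outside, world axes, zero at the start; "moment": the same for the moment, N m; "gripper_width": opening from 0.0 (shut) to 1.0 (fully open).
Only numpy, scipy, OpenCV 4.12 (cv2) and the standard library are available. Lean on these libraries where they do the work, as an engineer would, in place of code of your own. Each camera call takes 0.05 s, during which the arm holds its last target.

## Working session

There is one attempt and no reset: what is moved stays moved. The work goes in short steps, Python scripts to look and compute and a shell command to move; the robot and the scene stay as the last step left them, time stands still between calls to the robot, and variables do not carry over. Pictures are saved under pics/ and viewed, and the job is handed in when it is done.

```bash
ls; mkdir -p pics
cat > h.py <<'E'
import numpy as np, cv2
from station import sense, capture, camera_params, tcp_to_grasp
def K(p):
    f=192/np.tan(np.radians(p['vfov'])/2); return np.array([[f,0,p['cx']],[0,f,p['cy']],[0,0,1.]])
def snap(n,name):
    im=capture(n); cv2.imwrite(f'pics/{name}.png',im[:,:,::-1]); return im
def ray(n,uv):
    p=camera_params(n); q=cv2.undistortPoints(np.array([[uv]],float),K(p),np.array(p['D'],float))[0,0]
    R=np.array(p['R']);t=np.array(p['t']); d=R.T@np.array([q[0],q[1],1]); return -R.T@t,d/np.linalg.norm(d)
def onz(n,uv,z):
    o,d=ray(n,uv); return o+d*(z-o[2])/d[2]
def proj(n,X):
    p=camera_params(n); R=np.array(p['R'],float)
    return cv2.projectPoints(np.array(X,float).reshape(-1,1,3),cv2.Rodrigues(R)[0],np.array(p['t'],float),K(p),np.array(p['D'],float))[0][:,0]
def two(uv1,uv2):
    a,d=ray('scene',uv1);b,e=ray('top',uv2)
    s=np.linalg.lstsq(np.c_[d,-e],b-a,rcond=None)[0]; P=a+s[0]*d;Q=b+s[1]*e; return (P+Q)/2,np.linalg.norm(P-Q)
E
python3 - <<'E'
from h import *
for n in('scene','top'):
    im=snap(n,n+'0'); p=camera_params(n); print(p)
s=sense();print(s['tcp_pos'],s['ee_rot'],s['time_s'],tcp_to_grasp)
E
```

```text
pics
{'vfov': 52.44775913404526, 'cx': 256.84005887139983, 'cy': 190.96073686960617, 'D': array([-0.01411039,  0.        ,  0.        ,  0.        ,  0.        ]), 'R': array([[ 7.21751288e-01,  6.92152489e-01,  9.99667809e-05],
       [ 5.31570240e-01, -5.54209484e-01, -6.40534877e-01],
       [-4.43292406e-01,  4.62360012e-01, -7.67929073e-01]]), 't': array([-0.4100648 , -0.22711462,  1.41433335])}
{'vfov': 46.305270259092225, 'cx': 251.3777631564554, 'cy': 187.66044295466324, 'D': array([0.05701548, 0.        , 0.        , 0.        , 0.        ]), 'R': array([[ 5.22910729e-04, -9.99998572e-01,  1.60724413e-03],
       [-9.96267206e-01, -6.59697785e-04, -8.63204473e-02],
       [ 8.63213843e-02, -1.55610673e-03, -9.96266128e-01]]), 't': array([-0.02436052,  0.55602385,  1.16106129])}
[0.14405094 0.60761643 0.22158431] [[ 9.72985753e-01 -2.30864890e-01 -3.55935757e-04]
 [-2.30865145e-01 -9.72983869e-01 -1.91694693e-03]
 [ 9.62359929e-05  1.94733521e-03 -9.99998099e-01]] 0.1 -0.0187
```

View pics/scene0.png

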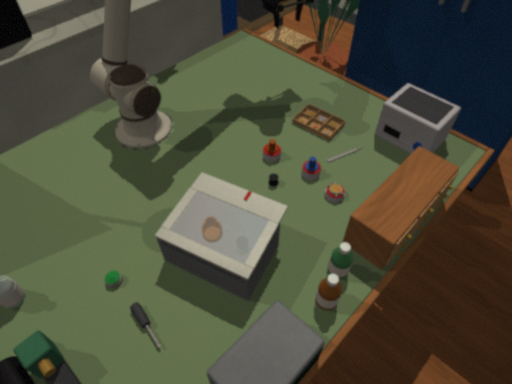

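View pics/top0.png

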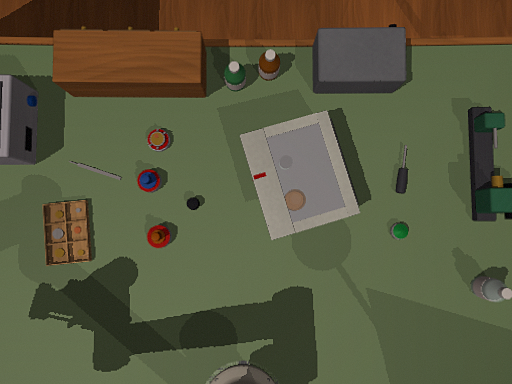

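Run:
```python
from h import *
a=cv2.imread('pics/top0.png');b=cv2.imread('pics/scene0.png')
cv2.imwrite('pics/t1.png',cv2.resize(a[90:260,225:385],None,fx=3.5,fy=3.5,interpolation=cv2.INTER_CUBIC))
cv2.imwrite('pics/s1.png',cv2.resize(b[130:300,150:350],None,fx=3.5,fy=3.5,interpolation=cv2.INTER_CUBIC))
```

```text
(no output)
```

View pics/t1.png

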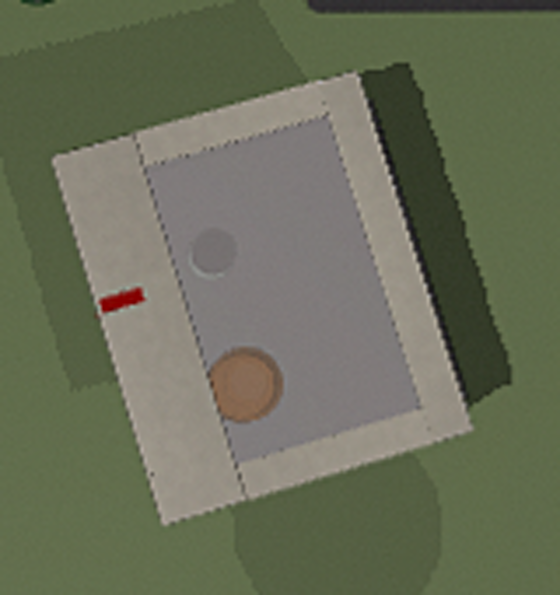

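View pics/s1.png

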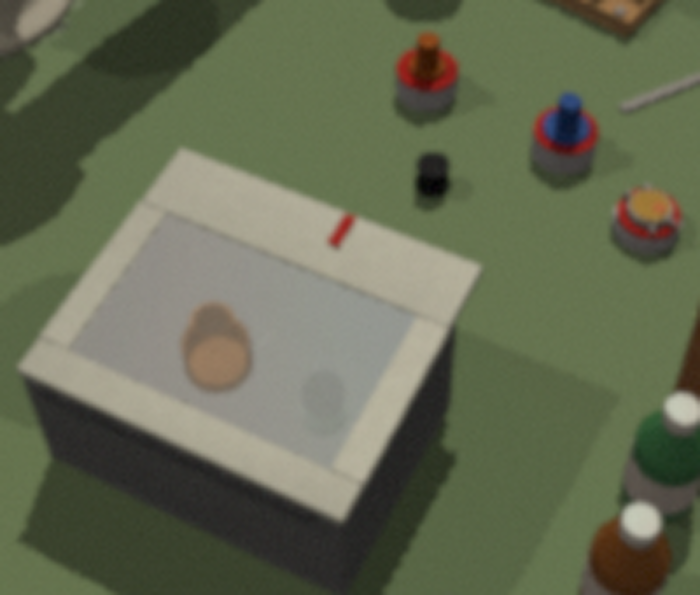

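```bash
python3 - <<'E'
from h import *
T=dict(FL=(54,157),FR=(164,523),BR=(472,431),BL=(358,73)); S=dict(FL=(482,267),FR=(182,148),BR=(20,368),BL=(342,521))
P={}
for k in T:
    t=np.array(T[k])/3.5+[225,90]-.35; s=np.array(S[k])/3.5+[150,130]-.35
    z=.138 if k[0]=='F' else .124
    P[k]=onz('top',t,z); print(k,P[k],onz('scene',s,z),two(s,t))
for k in ('FL','FR'):pass
print('widths',np.linalg.norm(P['FL']-P['FR']),np.linalg.norm(P['BL']-P['BR']),np.linalg.norm(P['FL']-P['BL']))
v=(P['FL']-P['FR'])+(P['BL']-P['BR']); print('y axis dir deg',np.degrees(np.arctan2(v[1],v[0])))
u=(P['BL']-P['FL'])+(P['BR']-P['FR']);print('x axis deg',np.degrees(np.arctan2(u[1],u[0])))
# color blobs
for n,f in(('top','pics/top0.png'),('scene','pics/scene0.png')):
    h=cv2.cvtColor(cv2.imread(f),cv2.COLOR_BGR2HSV)
    for nm,lo,hi in(('red',(0,200,90),(8,255,255)),('red2',(172,200,90),(180,255,255)),('amber',(8,130,60),(16,255,255)),('flask',(5,60,60),(16,150,220)),('blue',(105,150,60),(125,255,255)),('black',(0,0,0),(180,255,30))):
        m=cv2.inRange(h,lo,hi); N,_,st,c=cv2.connectedComponentsWithStats(m)
        print(n,nm,[(st[i].tolist(),c[i].round(1).tolist()) for i in range(1,N) if st[i,4]>25 and 100<c[i][0]<400 and 90<c[i][1]<300])
E
python3 - <<'E'
import cv2
a=cv2.imread('pics/top0.png');b=cv2.imread('pics/scene0.png')
import numpy as np
x=cv2.resize(a[125:255,130:220],None,fx=4.4,fy=4.4,interpolation=cv2.INTER_CUBIC); y=cv2.resize(b[120:210,245:325],None,fx=5,fy=5,interpolation=cv2.INTER_CUBIC)
c=np.zeros((580,800,3),np.uint8);c[:572,:396]=x;c[:450,400:800]=y;cv2.imwrite('pics/z1.png',c)
E
```

```text
FL [0.67458784 0.00341552 0.138     ] [0.67262615 0.00563919 0.138     ] (array([0.67403129, 0.00346293, 0.14125629]), np.float64(0.0003398636349331817))
FR [ 0.42442076 -0.07141262  0.138     ] [ 0.42098065 -0.06951996  0.138     ] (array([ 0.42434893, -0.0714628 ,  0.14208903]), np.float64(0.0006024470511574817))
BR [ 0.4870801  -0.28310401  0.124     ] [ 0.48801006 -0.28251841  0.124     ] (array([ 0.48737444, -0.28278476,  0.12357113]), np.float64(0.000999068442259606))
BL [ 0.73685959 -0.2085267   0.124     ] [ 0.73793052 -0.20853383  0.124     ] (array([ 0.73734186, -0.20844251,  0.12298943]), np.float64(0.0006751908529604075))
widths 0.26111839632423545 0.2606752118991838 0.2213442486655616
y axis dir deg 16.638398603032144
x axis deg -73.56902172322064
top red [([159, 139, 9, 11, 33], [163.4, 144.5]), ([138, 169, 22, 23, 98], [148.5, 181.0]), ([254, 173, 12, 6, 37], [259.2, 175.6]), ([147, 225, 23, 23, 194], [157.3, 236.8])]
top red2 []
top amber [([151, 230, 14, 14, 139], [157.3, 236.3])]
top flask [([284, 189, 22, 22, 346], [294.8, 199.4])]
top blue [([140, 172, 16, 16, 168], [147.5, 180.0])]
top black [([187, 198, 13, 12, 121], [192.9, 203.2])]
scene red []
scene red2 []
scene amber [([294, 106, 49, 33, 533], [318.1, 121.6]), ([264, 139, 13, 14, 84], [271.4, 145.8]), ([344, 147, 114, 121, 6155], [399.8, 203.3]), ([319, 279, 22, 20, 249], [328.6, 289.3])]
scene flask [([294, 106, 50, 33, 758], [318.8, 121.9]), ([339, 186, 6, 11, 30], [341.6, 190.5]), ([243, 191, 9, 10, 26], [246.9, 195.3]), ([202, 217, 19, 24, 352], [211.2, 228.9]), ([326, 279, 14, 9, 30], [331.6, 284.2]), ([318, 291, 12, 11, 28], [322.3, 296.5])]
scene blue []
scene black [([135, 87, 25, 31, 464], [147.0, 102.8]), ([384, 126, 16, 12, 90], [391.3, 131.2]), ([270, 179, 7, 7, 41], [273.0, 182.3])]
```

View pics/z1.png

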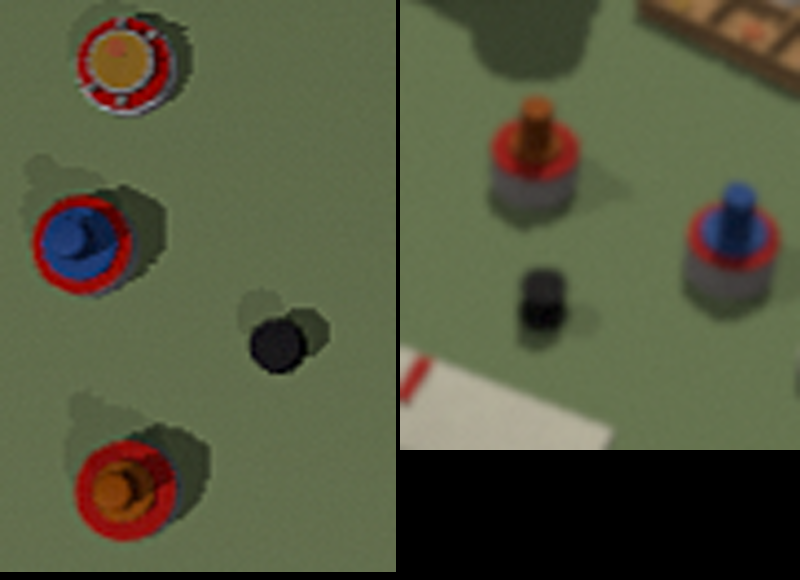

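Run:
```python
from h import *
print('mark',onz('top',(259.2,175.6),.138))
Z=lambda u,v:(u/4.4+130-.4,v/4.4+125-.4)
def zz(u,v):return ((u-400)/5+245-.4,v/5+120-.4)
print('ring_a top red',onz('top',(157.3,236.8),.03), onz('top',Z(127,491),.03))
print('knob top',onz('top',Z(111,490),.067),onz('scene',zz(537,104),.067))
print('knob 2view',two(zz(537,104),Z(111,490)))
print('blue',onz('top',Z(83,245),.03),'loupe',onz('top',Z(278,346),.028),'watch',onz('top',Z(125,65),.03))
# flask rim via lid
print('flask body/lid',onz('top',(294.8,199.4),.06),'jar',onz('top',(213/3.5+225,251/3.5+90),.051))
```

```text
mark [ 0.57511438 -0.04253543  0.138     ]
ring_a top red [0.42748742 0.21981433 0.03      ] [0.42904958 0.2168457  0.03      ]
knob top [0.43041269 0.21841267 0.067     ] [0.42594446 0.21998598 0.067     ]
knob 2view (array([0.42993738, 0.21668393, 0.07195436]), np.float64(0.001766242842310515))
blue [0.57475807 0.24574222 0.03      ] loupe [0.51464043 0.12944952 0.028     ] watch [0.68340289 0.22270302 0.03      ]
flask body/lid [ 0.52292235 -0.13481851  0.06      ] jar [ 0.62124743 -0.11329751  0.051     ]
```

```bash
python3 -m inch '[{"jaw":255,"x":0.6,"y":-0.9,"z":0.5,"az":-1},{"jaw":255,"x":0.6,"y":-0.9,"z":0.5,"az":-1},{"jaw":255,"x":0.6,"y":-0.9,"z":0.5,"az":-1},{"jaw":255,"x":0.6,"y":-0.9,"az":-1}]'
```

```text
$[0]: bad value
```

```bash
python3 -m inch '[{"jaw":255,"x":0.6,"y":-0.9,"z":0.5,"ax":0,"ay":0,"az":-1},{"jaw":255,"x":0.6,"y":-0.9,"z":0.5,"ax":0,"ay":0,"az":-1},{"jaw":255,"x":0.6,"y":-0.9,"z":0.5,"ax":0,"ay":0,"az":-1},{"jaw":255,"x":0.6,"y":-0.9,"z":0,"ax":0,"ay":0,"az":-1}]'
```

```text
time_s: 0.6
tcp_pos: [0.2736, 0.4111, 0.2989]
ee_rot: [[0.584, -0.812, -0.006], [-0.812, -0.584, -0.007], [0.002, 0.009, -1.0]]
wrist_force: [1.3, -0.1, -0.7]
gripper_width: 0.633
```

```bash
python3 -m inch '[{"jaw":255,"x":0.6,"y":-0.8,"z":0,"ax":0,"ay":0,"az":-1},{"jaw":255,"x":0.6,"y":-0.8,"z":0,"ax":0,"ay":0,"az":-0.9},{"jaw":255,"x":0.6,"y":-0.8,"z":0,"ax":-0.958,"ay":-0.286,"az":0},{"jaw":255,"x":0.6,"y":-0.8,"z":0,"ax":-0.958,"ay":-0.286,"az":0}]'; python3 -c "
from station import *
print(sense()['joints'])"
```

```text
time_s: 1.1
tcp_pos: [0.4206, 0.2107, 0.3014]
ee_rot: [[0.254, -0.963, 0.093], [-0.902, -0.27, -0.336], [0.349, 0.001, -0.937]]
wrist_force: [-0.3, -0.7, -0.6]
gripper_width: 0.175
[ 56.53726006   7.61541322 -16.2801982   15.48978316 -80.18094533
 -45.39348069]
```

```bash
python3 -m inch '[{"jaw":255,"x":0.5,"y":-0.7,"z":0,"ax":-0.958,"ay":-0.286,"az":0},{"jaw":255,"x":0.5,"y":-0.7,"z":0,"ax":-0.958,"ay":-0.286,"az":0},{"jaw":255,"x":0.4,"y":-0.5,"z":-0.3,"ax":-0.958,"ay":-0.286,"az":0},{"jaw":255,"x":0,"y":0,"z":-0.3,"ax":-0.958,"ay":-0.286,"az":0}]'; python3 -c "
from station import *
print(sense()['joints'])"
```

```text
time_s: 1.6
tcp_pos: [0.5085, 0.0916, 0.2669]
ee_rot: [[0.117, -0.962, 0.247], [-0.463, -0.273, -0.843], [0.878, -0.015, -0.478]]
wrist_force: [-0.9, 0.1, -0.3]
gripper_width: 0.007
[ 50.22188089  21.22297716 -33.03316358  47.13126924 -84.18039153
 -61.84304102]
```

```bash
python3 -m inch '[{"jaw":255,"x":0.06,"y":-0.3,"z":-0.7,"ax":0,"ay":0,"az":0},{"jaw":255,"x":0.06,"y":-0.3,"z":-0.7,"ax":0,"ay":0,"az":0},{"jaw":255,"x":0.06,"y":-0.3,"z":-0.7,"ax":0,"ay":0,"az":0},{"jaw":255,"x":0.06,"y":-0.3,"z":-0.6,"ax":0,"ay":0,"az":0},{"jaw":255,"x":0,"y":0,"z":0,"ax":0,"ay":0,"az":0}]'
python3 - <<'E'
from h import *
s=sense();print(s['joints'],s['tcp_pos']); snap('top','t2');a=snap('scene','s2')
for n in('top','scene'):print(proj(n,[s['tcp_pos']]))
a=cv2.imread('pics/t2.png')
cv2.imwrite('pics/t2z.png',cv2.resize(a[80:260,160:360],None,fx=3.3,fy=3.3,interpolation=cv2.INTER_CUBIC))
E
```

```text
time_s: 2.22
tcp_pos: [0.5219, 0.0178, 0.0955]
ee_rot: [[0.127, -0.961, 0.245], [-0.457, -0.276, -0.846], [0.881, -0.005, -0.474]]
wrist_force: [0.9, -0.1, 0.0]
gripper_width: 0.002
[ 40.04633651  33.29670706 -46.99514374  61.84419615 -65.98230157
 -80.5903108 ] [0.52190543 0.01775088 0.09554028]
[[234.52797554 198.90085157]]
[[249.48842712 183.73575255]]
```

View pics/t2z.png

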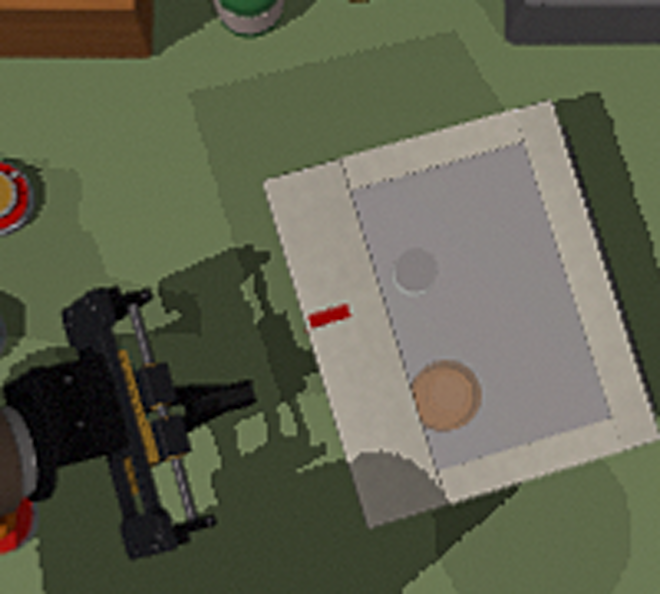

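View pics/s2.png

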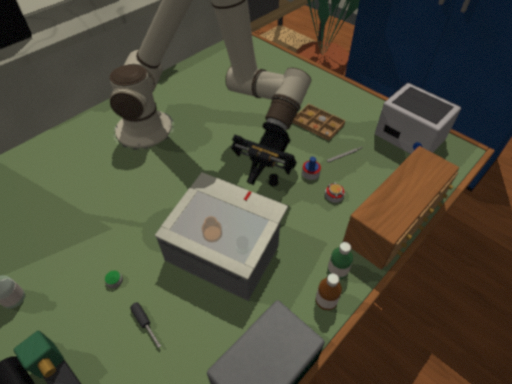

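```bash
python3 -m inch '[{"jaw":255,"x":0.08,"y":-0.27,"z":0.1,"ax":0,"ay":0,"az":0},{"jaw":255,"x":0.08,"y":-0.27,"z":0.1,"ax":0,"ay":0,"az":0},{"jaw":255,"x":0.08,"y":-0.27,"z":0,"ax":0,"ay":0,"az":0},{"jaw":255,"x":0.06,"y":-0.18,"z":0,"ax":0,"ay":0,"az":0},{"jaw":255,"x":0,"y":0,"z":0,"ax":0,"ay":0,"az":0}]'
python3 - <<'E'
from h import *
s=sense();print(s['tcp_pos']); d=s['tcp_pos']-np.array([.5495,-.034,0]);print(d[0]*.286-d[1]*.958,d[0]*.958+d[1]*.286)
snap('top','t3')
a=cv2.imread('pics/t3.png')
cv2.imwrite('pics/t3z.png',cv2.resize(a[120:240,200:320],None,fx=5,fy=5,interpolation=cv2.INTER_CUBIC))
E
```

```text
time_s: 2.95
tcp_pos: [0.5473, -0.0332, 0.1185]
ee_rot: [[0.112, -0.958, 0.265], [-0.466, -0.286, -0.837], [0.878, -0.03, -0.479]]
wrist_force: [0.5, 0.4, 0.4]
gripper_width: 0.003
[ 0.54728865 -0.03319128  0.11845833]
-0.0014072031183727882 -0.0018871737054329807
```

View pics/t3z.png

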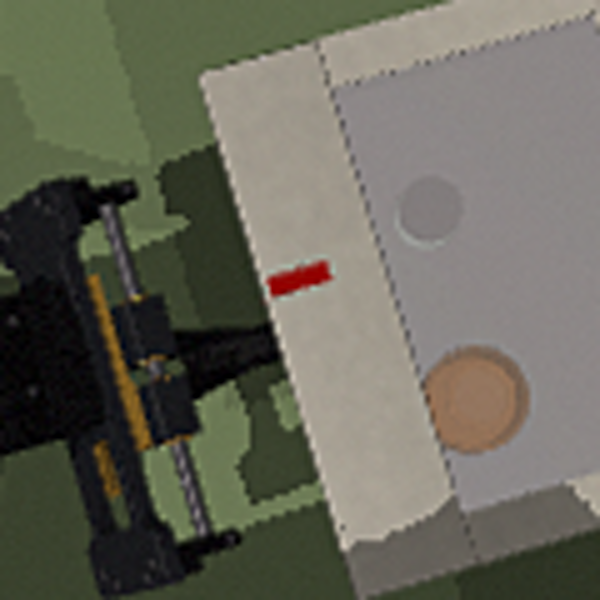

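```bash
python3 -m inch '[{"jaw":255,"x":-0.06,"y":-0.02,"z":-0.2,"ax":0,"ay":0,"az":0},{"jaw":255,"x":0,"y":0,"z":0,"ax":0,"ay":0,"az":0}]'; python3 -m inch '[{"jaw":255,"x":0.03,"y":-0.1,"z":0,"ax":0,"ay":0,"az":0},{"jaw":255,"x":0.03,"y":-0.1,"z":0,"ax":0,"ay":0,"az":0},{"jaw":255,"x":0,"y":0,"z":0,"ax":0,"ay":0,"az":0}]'
python3 - <<'E'
from h import *
s=sense();print(s['tcp_pos']); d=s['tcp_pos']-np.array([.5495,-.034,0]);print(d[0]*.286-d[1]*.958,d[0]*.958+d[1]*.286)
E
```

```text
time_s: 3.25
tcp_pos: [0.5439, -0.0327, 0.1057]
ee_rot: [[0.112, -0.957, 0.268], [-0.466, -0.289, -0.836], [0.877, -0.031, -0.479]]
wrist_force: [-0.7, -0.2, -0.9]
gripper_width: 0.003
time_s: 3.62
tcp_pos: [0.5477, -0.0452, 0.1052]
ee_rot: [[0.114, -0.957, 0.268], [-0.466, -0.289, -0.836], [0.878, -0.03, -0.478]]
wrist_force: [0.6, 1.2, 0.3]
gripper_width: 0.007
[ 0.5476613  -0.04516987  0.10522363]
0.010174868052984383 -0.004956062012240343
```

```bash
python3 -m inch '[{"jaw":255,"x":0.1,"y":-0.01,"z":0,"ax":0,"ay":0,"az":0},{"jaw":255,"x":0.1,"y":0.03,"z":0,"ax":0,"ay":0,"az":0}]'; for i in 1; do :; done; python3 -m inch '[{"jaw":255,"x":0.065,"y":0.02,"z":0,"ax":0,"ay":0,"az":0},{"jaw":255,"x":0,"y":0,"z":0,"ax":0,"ay":0,"az":0}]'; python3 -m inch '[{"jaw":255,"x":0.065,"y":0.02,"z":0,"ax":0,"ay":0,"az":0},{"jaw":255,"x":0,"y":0,"z":0,"ax":0,"ay":0,"az":0}]'
```

```text
time_s: 3.88
tcp_pos: [0.5602, -0.0442, 0.1054]
ee_rot: [[0.113, -0.957, 0.267], [-0.466, -0.289, -0.836], [0.878, -0.03, -0.478]]
wrist_force: [0.2, 1.1, 0.9]
gripper_width: 0.002
time_s: 4.12
tcp_pos: [0.5646, -0.043, 0.1053]
ee_rot: [[0.113, -0.957, 0.267], [-0.466, -0.288, -0.837], [0.878, -0.03, -0.478]]
wrist_force: [-1.5, 0.7, 1.1]
gripper_width: 0.007
time_s: 4.38
tcp_pos: [0.5679, -0.0422, 0.1053]
ee_rot: [[0.114, -0.957, 0.266], [-0.465, -0.288, -0.837], [0.878, -0.028, -0.478]]
wrist_force: [-2.4, -0.2, 1.8]
gripper_width: 0.003
```

```bash
python3 -m inch '[{"jaw":255,"x":0.065,"y":0.02,"z":0,"ax":0,"ay":0,"az":0},{"jaw":255,"x":0,"y":0,"z":0,"ax":0,"ay":0,"az":0}]'; python3 -m inch '[{"jaw":255,"x":0.065,"y":0.02,"z":0,"ax":0,"ay":0,"az":0},{"jaw":255,"x":0,"y":0,"z":0,"ax":0,"ay":0,"az":0}]'
python3 - <<'E'
from h import *
for i in range(4):
  s=sense();print(s['tcp_pos'],s['wrist_force'].round(1),s['effort'].round(2))
  if i<3:capture('top')
E
```

```text
time_s: 4.62
tcp_pos: [0.5715, -0.0412, 0.1052]
ee_rot: [[0.114, -0.957, 0.265], [-0.464, -0.287, -0.838], [0.878, -0.027, -0.477]]
wrist_force: [-3.6, 0.4, 0.7]
gripper_width: 0.004
time_s: 4.88
tcp_pos: [0.5752, -0.0402, 0.1051]
ee_rot: [[0.115, -0.958, 0.265], [-0.464, -0.287, -0.838], [0.878, -0.027, -0.477]]
wrist_force: [-4.0, 0.7, 0.8]
gripper_width: 0.0
[ 0.57524488 -0.0401642   0.10509074] [-4.   0.7  0.8] [ -0.32 -36.65   9.17   1.18  -1.64  -0.05]
[ 0.57510163 -0.04020251  0.10507771] [-3.7 -0.   0.7] [ -0.25 -36.66   9.17   1.2   -1.63  -0.05]
[ 0.57506734 -0.04019089  0.10510507] [-3.8  0.5  1.6] [ -0.15 -36.74   9.16   1.22  -1.64  -0.06]
[ 0.57501297 -0.04023089  0.10508638] [-3.9 -0.   0.8] [ -0.14 -36.77   9.15   1.23  -1.65  -0.06]
```

```bash
python3 -m inch '[{"jaw":255,"x":0.045,"y":0.015,"z":0,"ax":0,"ay":0,"az":0},{"jaw":255,"x":0,"y":0,"z":0,"ax":0,"ay":0,"az":0}]'
python3 - <<'E'
from h import *
f=[]
for i in range(5):
  s=sense();f.append(s['wrist_force']); capture('top')
print(s['tcp_pos'],np.mean(f,0))
E
```

```text
time_s: 5.28
tcp_pos: [0.5776, -0.0395, 0.1051]
ee_rot: [[0.115, -0.958, 0.264], [-0.464, -0.287, -0.838], [0.878, -0.026, -0.477]]
wrist_force: [-3.6, 0.6, 1.4]
gripper_width: 0.007
[ 0.57743769 -0.03949695  0.10502201] [-3.66648834  0.39074439  1.15293241]
```

```bash
python3 -m inch '[{"jaw":255,"x":0.04,"y":0.012,"z":0.05,"ax":0,"ay":0,"az":0},{"jaw":255,"x":0,"y":0,"z":0.12,"ax":0,"ay":0,"az":0},{"jaw":255,"x":0,"y":0,"z":0.1,"ax":0,"ay":0,"az":0}]';python3 -m inch '[{"jaw":255,"x":0,"y":0,"z":0.1,"ax":0,"ay":0,"az":0},{"jaw":255,"x":0,"y":0,"z":0,"ax":0,"ay":0,"az":0}]'
```

```text
time_s: 5.9
tcp_pos: [0.5782, -0.0394, 0.1183]
ee_rot: [[0.121, -0.958, 0.26], [-0.468, -0.286, -0.836], [0.876, -0.02, -0.483]]
wrist_force: [-2.5, -1.1, -7.0]
gripper_width: 0.007
time_s: 6.15
tcp_pos: [0.578, -0.0395, 0.1247]
ee_rot: [[0.121, -0.958, 0.259], [-0.468, -0.285, -0.836], [0.875, -0.021, -0.483]]
wrist_force: [-3.7, -0.7, -2.9]
gripper_width: 0.003
```

```bash
python3 -m inch '[{"jaw":255,"x":0.02,"y":0,"z":0.12,"ax":0,"ay":0,"az":0},{"jaw":255,"x":0.01,"y":0,"z":0.12,"ax":0,"ay":0,"az":0}]';python3 - <<'E'
from h import *
s=sense();print(s['tcp_pos'])
snap('top','t4');snap('scene','s4')
a=cv2.imread('pics/t4.png');b=cv2.imread('pics/s4.png')
c=np.zeros((540,800,3),np.uint8);c[:,:400]=cv2.resize(a[100:235,220:320],(400,540));c[:,400:]=cv2.resize(b[150:285,180:280],(400,540));cv2.imwrite('pics/z4.png',c)
E
```

```text
time_s: 6.4
tcp_pos: [0.5786, -0.0402, 0.1387]
ee_rot: [[0.123, -0.959, 0.257], [-0.468, -0.284, -0.837], [0.875, -0.017, -0.484]]
wrist_force: [-2.7, -2.7, -7.2]
gripper_width: 0.003
[ 0.57860866 -0.04022518  0.13866344]
```

View pics/z4.png

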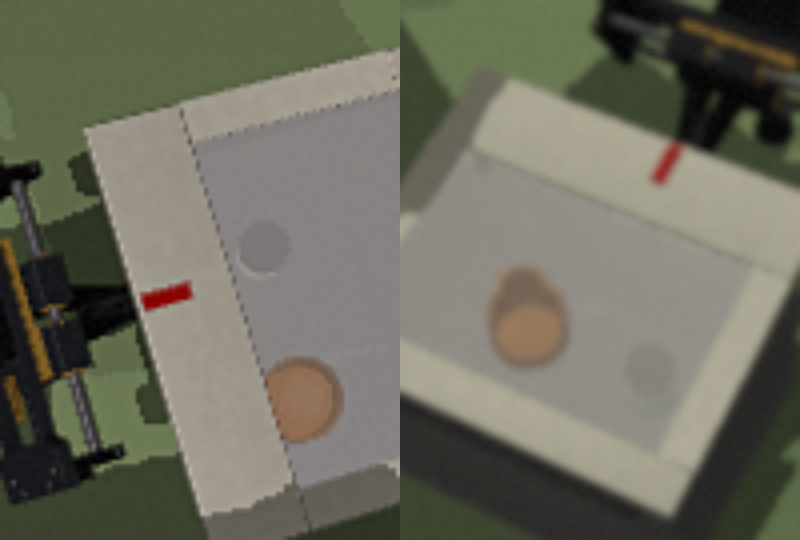

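```bash
python3 -m inch '[{"jaw":255,"x":0.01,"y":0,"z":0.12,"ax":0,"ay":0,"az":0},{"jaw":255,"x":0.01,"y":0,"z":0.12,"ax":0,"ay":0,"az":0},{"jaw":255,"x":0.01,"y":0,"z":0.12,"ax":0,"ay":0,"az":0}]';python3 - <<'E'
from h import *
s=sense();print(s['tcp_pos'])
snap('top','t5');snap('scene','s5')
a=cv2.imread('pics/t5.png');b=cv2.imread('pics/s5.png')
c=np.zeros((540,800,3),np.uint8);c[:,:400]=cv2.resize(a[100:235,220:320],(400,540));c[:,400:]=cv2.resize(b[150:285,180:280],(400,540));cv2.imwrite('pics/z5.png',c)
E
```

```text
time_s: 6.88
tcp_pos: [0.5795, -0.0417, 0.1621]
ee_rot: [[0.121, -0.96, 0.254], [-0.467, -0.281, -0.838], [0.876, -0.017, -0.483]]
wrist_force: [-3.5, -3.0, -7.4]
gripper_width: 0.005
[ 0.57946319 -0.04169924  0.16210744]
```

View pics/z5.png

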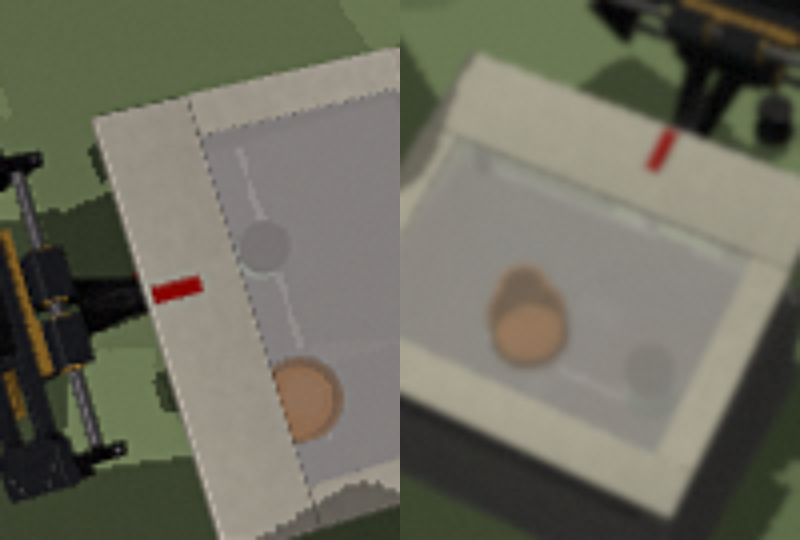

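```bash
python3 -m inch '[{"jaw":255,"x":0,"y":0,"z":-0.15,"ax":0,"ay":0,"az":0},{"jaw":255,"x":-0.3,"y":-0.09,"z":0,"ax":0,"ay":0,"az":0},{"jaw":255,"x":-0.3,"y":-0.09,"z":0,"ax":0,"ay":0,"az":0},{"jaw":255,"x":-0.2,"y":-0.06,"z":0,"ax":0,"ay":0,"az":0},{"jaw":255,"x":0,"y":0,"z":0,"ax":0,"ay":0,"az":0}]';python3 - <<'E'
from h import *
s=sense();print(s['tcp_pos'],s['joints'])
d=s['tcp_pos']-np.array([.5495,-.034,0]);print(d[0]*.286-d[1]*.958,d[0]*.958+d[1]*.286)
snap('top','t6');snap('scene','s6')
a=cv2.imread('pics/t6.png');b=cv2.imread('pics/s6.png')
c=np.zeros((540,800,3),np.uint8);c[:,:400]=cv2.resize(a[100:235,220:320],(400,540));c[:,400:]=cv2.resize(b[150:285,180:280],(400,540));cv2.imwrite('pics/z6.png',c)
E
```

```text
time_s: 7.6
tcp_pos: [0.5404, -0.0477, 0.1598]
ee_rot: [[0.111, -0.954, 0.277], [-0.472, -0.296, -0.831], [0.875, -0.038, -0.483]]
wrist_force: [-2.7, -0.8, -4.7]
gripper_width: 0.009
[ 0.54040877 -0.04767671  0.15980773] [ 30.66672181  24.92359116 -49.30268807  70.10675876 -65.51826318
 -75.52631908]
0.01050219163303931 -0.012620940373971597
```

View pics/z6.png

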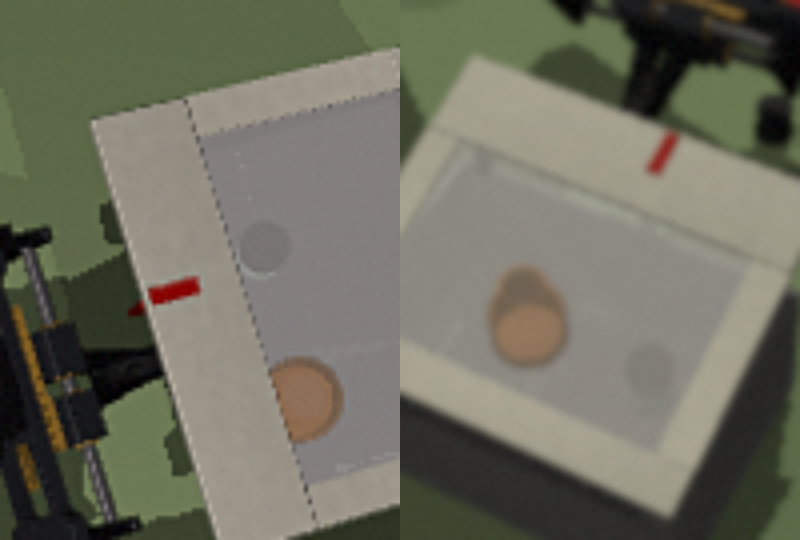

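```bash
python3 -m inch '[{"jaw":255,"x":0.0,"y":-0.09,"z":0.28,"ax":0,"ay":0,"az":0},{"jaw":255,"x":0.0,"y":-0.09,"z":0.28,"ax":0,"ay":0,"az":0},{"jaw":255,"x":0.01,"y":-0.12,"z":0.24,"ax":0,"ay":0,"az":0},{"jaw":255,"x":0.01,"y":-0.12,"z":0.24,"ax":0,"ay":0,"az":0},{"jaw":255,"x":0.02,"y":-0.15,"z":0.22,"ax":0,"ay":0,"az":0},{"jaw":255,"x":0.02,"y":-0.15,"z":0.22,"ax":0,"ay":0,"az":0}]';cat >> h.py <<'E'
def st():
    s=sense();print(s['tcp_pos'].round(4),s['joints'].round(1),s['wrist_force'].round(1))
    d=s['tcp_pos']-np.array([.5495,-.034,.116]);x=d[0]*.286-d[1]*.958-.225
    print('hinge x',x,'z',d[2],'lat',d[0]*.958+d[1]*.286,'R',np.hypot(x,d[2]),'alpha',np.arctan2(d[2],-x))
def pair(k,ra=(90,245,200,380),rb=(120,300,130,330)):
    a=snap('top','t'+k)[:,:,::-1];b=snap('scene','s'+k)[:,:,::-1]
    f=lambda i,r:cv2.resize(i[r[0]:r[1],r[2]:r[3]],(398,int(398*(r[1]-r[0])/(r[3]-r[2]))),interpolation=cv2.INTER_CUBIC)
    A,B=f(a,ra),f(b,rb);c=np.zeros((max(len(A),len(B)),800,3),np.uint8);c[:len(A),:398]=A;c[:len(B),402:]=B;cv2.imwrite(f'pics/z{k}.png',c)
E
python3 -c "
from h import *
st();pair('7')"
```

```text
time_s: 8.45
tcp_pos: [0.5483, -0.0892, 0.2484]
ee_rot: [[0.118, -0.952, 0.281], [-0.476, -0.303, -0.826], [0.871, -0.037, -0.489]]
wrist_force: [2.4, 1.6, -6.9]
gripper_width: 0.007
[ 0.5483 -0.0892  0.2484] [ 26.1  16.3 -46.   69.4 -67.5 -62.5] [ 2.4  1.6 -6.9]
hinge x -0.17246554229642883 z 0.13241768830085077 lat -0.016968377029559716 R 0.21743690453679326 alpha 0.6547911766858738
```

View pics/z7.png

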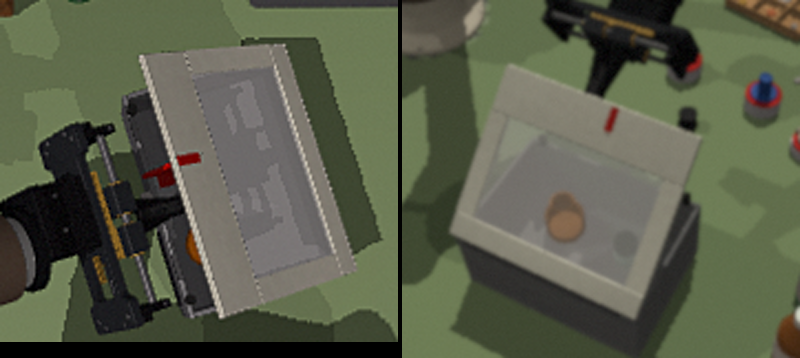

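```bash
python3 -m inch '[{"jaw":255,"x":0.04,"y":-0.2,"z":0.17,"ax":-0.38,"ay":-0.11,"az":0},{"jaw":255,"x":0.04,"y":-0.2,"z":0.17,"ax":-0.38,"ay":-0.11,"az":0},{"jaw":255,"x":0.04,"y":-0.2,"z":0.16,"ax":-0.38,"ay":-0.11,"az":0},{"jaw":255,"x":0.05,"y":-0.2,"z":0.16,"ax":-0.38,"ay":-0.11,"az":0},{"jaw":255,"x":0.05,"y":-0.22,"z":0.11,"ax":-0.38,"ay":-0.11,"az":0},{"jaw":255,"x":0.05,"y":-0.22,"z":0.11,"ax":-0.38,"ay":-0.11,"az":0}]'
python3 -c "
from h import *
st();pair('8')"
```

```text
time_s: 9.3
tcp_pos: [0.5669, -0.1624, 0.3063]
ee_rot: [[0.001, -0.945, 0.327], [-0.084, -0.326, -0.942], [0.996, -0.027, -0.08]]
wrist_force: [0.7, 3.0, -3.9]
gripper_width: 0.005
[ 0.5669 -0.1624  0.3063] [ 13.9  21.4 -51.4  93.6 -84.1 -74.3] [ 0.7  3.  -3.9]
hinge x -0.09698129856281479 z 0.1902738527395349 lat -0.020058288119514437 R 0.2135638342680615 alpha 1.0994242215056813
```

View pics/z8.png

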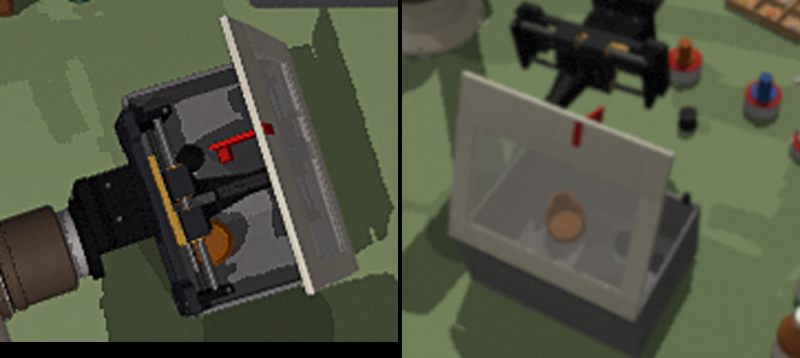

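```bash
python3 -m inch '[{"jaw":255,"x":0.07,"y":-0.24,"z":0.03,"ax":0,"ay":0,"az":0},{"jaw":255,"x":0.07,"y":-0.24,"z":0.03,"ax":0,"ay":0,"az":0},{"jaw":255,"x":0.07,"y":-0.24,"z":0.02,"ax":0,"ay":0,"az":0},{"jaw":255,"x":0.07,"y":-0.24,"z":0,"ax":0,"ay":0,"az":0},{"jaw":255,"x":0.07,"y":-0.24,"z":0,"ax":0,"ay":0,"az":0},{"jaw":255,"x":0.07,"y":-0.24,"z":0,"ax":0,"ay":0,"az":0},{"jaw":255,"x":0,"y":0,"z":0,"ax":0,"ay":0,"az":0}]'
python3 -c "
from h import *
st();pair('9')"
```

```text
time_s: 10.28
tcp_pos: [0.5914, -0.2485, 0.3264]
ee_rot: [[-0.017, -0.945, 0.326], [-0.061, -0.324, -0.944], [0.998, -0.036, -0.052]]
wrist_force: [-0.2, -0.4, -0.3]
gripper_width: 0.001
[ 0.5914 -0.2485  0.3264] [ -1.   21.2 -48.9 107.9 -80.5 -73.2] [-0.2 -0.4 -0.3]
hinge x -0.007577227912552609 z 0.21036177735711775 lat -0.021209500375629138 R 0.21049819893691335 alpha 1.5347919083178672
```

View pics/z9.png

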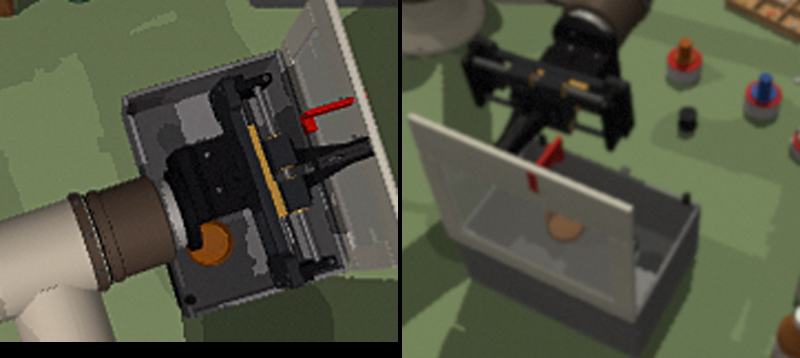

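```bash
python3 -m inch '[{"jaw":255,"x":0.06,"y":-0.2,"z":-0.06,"ax":0,"ay":0,"az":0},{"jaw":255,"x":0.06,"y":-0.2,"z":-0.06,"ax":0,"ay":0,"az":0},{"jaw":255,"x":0,"y":0,"z":0,"ax":0,"ay":0,"az":0}]'
python3 -c "
from h import *
st();pair('10')"
```

```text
time_s: 10.75
tcp_pos: [0.5999, -0.2716, 0.3217]
ee_rot: [[-0.021, -0.944, 0.329], [-0.057, -0.328, -0.943], [0.998, -0.039, -0.047]]
wrist_force: [-0.1, -0.1, 0.5]
gripper_width: 0.005
[ 0.5999 -0.2716  0.3217] [ -4.9  22.3 -48.  112.1 -79.5 -74. ] [-0.1 -0.1  0.5]
hinge x 0.017046259509941986 z 0.2056963347024951 lat -0.019688968088949578 R 0.2064014463934814 alpha 1.6534783893512601
```

View pics/z10.png

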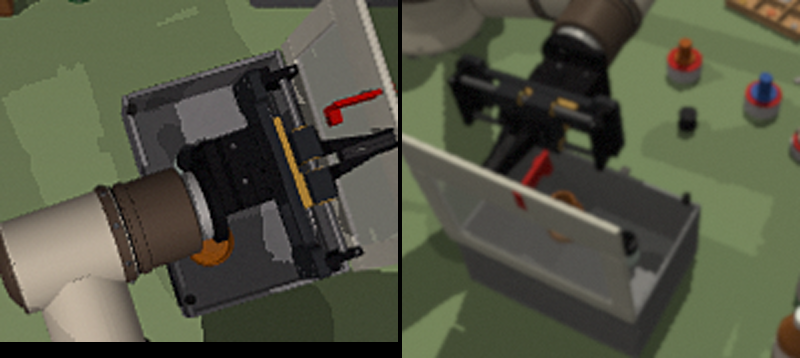

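```bash
python3 -m inch '[{"jaw":255,"x":-0.15,"y":0.5,"z":0.1,"ax":0,"ay":0,"az":0},{"jaw":255,"x":-0.2,"y":0.7,"z":0.2,"ax":0,"ay":0,"az":0},{"jaw":255,"x":-0.25,"y":0.8,"z":0.2,"ax":0,"ay":0,"az":0},{"jaw":200,"x":-0.25,"y":0.8,"z":0.2,"ax":0.958,"ay":0.286,"az":0},{"jaw":150,"x":-0.25,"y":0.8,"z":0,"ax":0.958,"ay":0.286,"az":0},{"jaw":100,"x":-0.25,"y":0.8,"z":0,"ax":0.958,"ay":0.286,"az":0},{"jaw":100,"x":-0.25,"y":0.8,"z":0,"ax":0.958,"ay":0.286,"az":0},{"jaw":100,"x":-0.25,"y":0.8,"z":0,"ax":0.958,"ay":0.286,"az":0},{"jaw":100,"x":-0.25,"y":0.8,"z":0,"ax":0.958,"ay":0.286,"az":0}]'
python3 -c "
from h import *
st();pair('11',(90,270,140,400))"
```

```text
time_s: 11.98
tcp_pos: [0.4645, 0.1471, 0.3547]
ee_rot: [[0.246, -0.957, 0.153], [-0.876, -0.287, -0.388], [0.415, -0.038, -0.909]]
wrist_force: [1.2, -1.4, -0.3]
gripper_width: 0.572
[0.4645 0.1471 0.3547] [ 49.9   5.7 -14.4  21.7 -82.8 -39. ] [ 1.2 -1.4 -0.3]
hinge x -0.4228381134906256 z 0.23865366977327124 lat -0.02957843360340518 R 0.48553850961232803 alpha 0.513838496726719
```

View pics/z11.png

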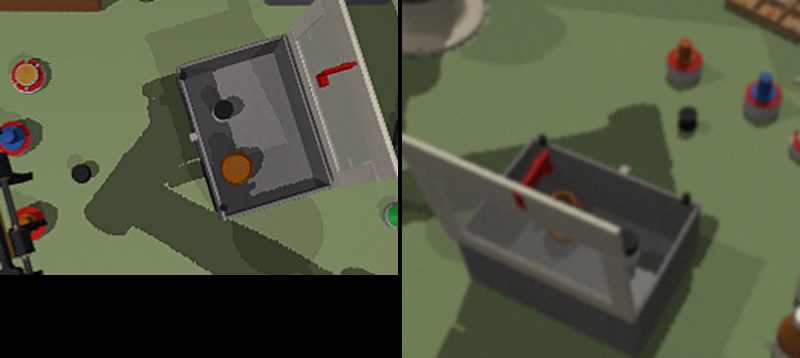

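Run:
```python
import cv2,numpy as np
a=cv2.imread('pics/t11.png');b=cv2.imread('pics/s11.png')
x=cv2.resize(a[180:220,270:320],(500,400),interpolation=cv2.INTER_CUBIC)
y=cv2.resize(b[205:250,200:250],(500,450),interpolation=cv2.INTER_CUBIC)
c=np.zeros((460,800,3),np.uint8);c[:400,:398]=x[:,50:448];c[:450,402:]=y[:,51:449];cv2.imwrite('pics/fl.png',c)
cv2.imwrite('pics/lid.png',cv2.resize(a[60:230,250:420],(595,595),interpolation=cv2.INTER_CUBIC))
```

```text
(no output)
```

View pics/fl.png

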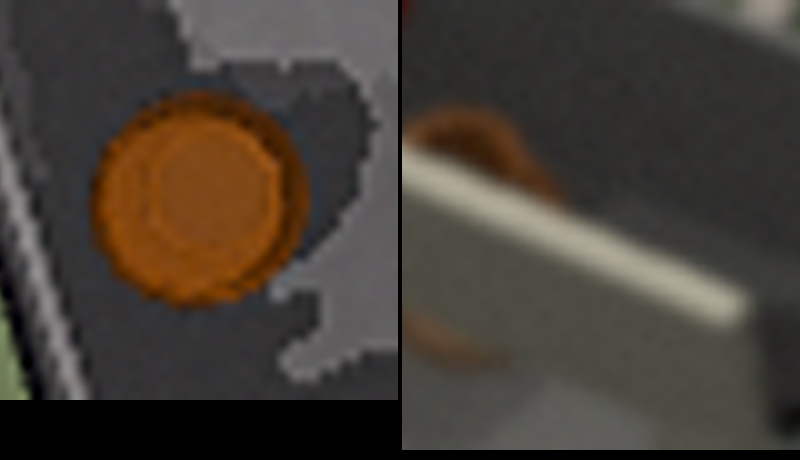

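View pics/lid.png

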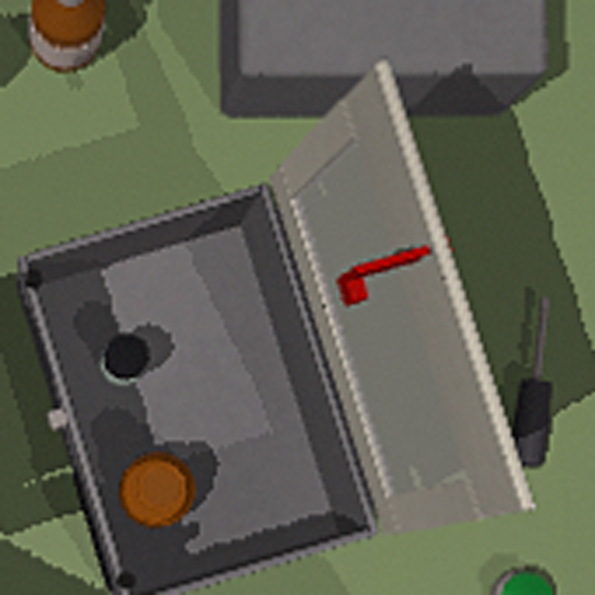

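Run:
```python
import cv2,numpy as np
a=cv2.imread('pics/t11.png')[186:214,280:310]
g=a[:,:,2].astype(float); g=np.clip((g-80)/(150-80)*255,0,255).astype(np.uint8)
g2=a[:,:,1].astype(float); g2=np.clip((g2-35)/(80-35)*255,0,255).astype(np.uint8)
f=lambda i:cv2.resize(i,(390,364),interpolation=cv2.INTER_NEAREST)
cv2.imwrite('pics/fl2.png',np.hstack([f(g),np.zeros((364,10),np.uint8),f(g2)]))
print(a[2:26,:,2])
```

```text
[[ 56  54  52  54  54  53  55  55  52  53  53  52  49  47  45  44  49  49
   51  66  66  65  66  65  63  65  67  64  65  60]
 [ 54  54  52  54  52  54  51  54  51  52  48  43  62  73  84  80  66  63
   51  48  64  63  65  65  65  51  66  55  51  52]
 [ 53  53  52  53  54  56  55  52  48  44  69  80  77  73  75  73  71  71
   72  81  61  61  66  66  51  50  52  52  51  51]
 [ 52  54  52  53  52  53  54  52  67  85  78  68  99  95 106  97  82  64
   73  75  72  76  45  50  48  50  53  52  51  52]
 [ 56  54  53  53  53  51  50  64  86  68 103 122 126 126 127 132 135 126
  113  63  73  72  75  40  50  52  51  50  53  53]
 [ 52  54  52  53  50  49  57  93 110 124 127 123 130 138 135 131 126 131
  142 138  97  74  72  78  49  53  51  55  53  51]
 [ 52  50  53  53  49  60 113 108 129 129 123 128 140 136 128 128 127 126
  128 137 147  73  71  74  60  48  53  51  51  49]
 [ 52  53  53  50  50  64 105 131 131 131 126 137 131 129 129 128 129 127
  128 125 138 137  75  73  74  48  52  54  51  51]
 [ 50  53  50  50  55  94 122 133 128 120 135 129 126 127 127 128 128 128
  129 128 127 148 133  72 
[... 1200 characters left out ...]
132 133 132 128 130 135
  133 133 104  83  96  73  91  93  98  95  94  94]
 [ 43  50  51  52  51  49  67  84 110 134 139 134 135 133 133 132 133 135
  138  94  82 103  98  93  97  97  95  95  96  96]
 [ 61  46  53  54  54  51  52  62  78  98 126 115 125 139 140 141 119 112
   86 106 112  67  99  98  99  99  98  97  97  96]
 [101  43  51  51  52  51  49  51  55  77  69  89 114 129 112 105 120 125
  117  71  61  52 106 101  55  55  58  97  95  95]
 [112  38  51  51  53  52  51  53  51  51  51  60  77  67  72  70  69  63
   65  49  48  50  61  59  44  49  46 102  97  93]
 [119  57  48  52  52  53  53  51  54  53  53  50  53  42  52  51  49  50
   50  51  48  49  52  51  50  48  47 101  97  97]]
```

View pics/fl2.png

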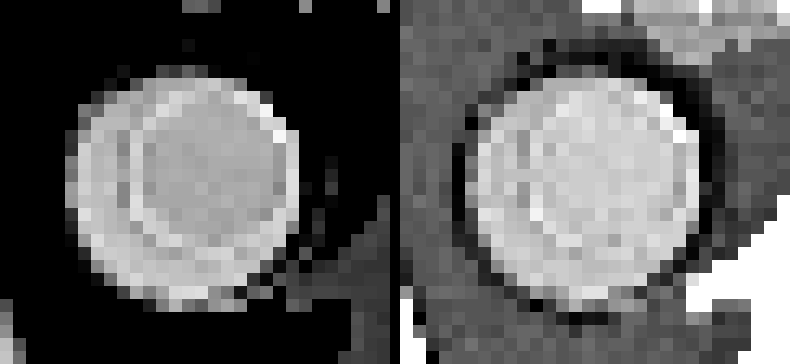

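Run:
```python
from h import *
m=onz('top',(296.1,198.7),.070);print('mouth',m)
# body centre check
print('body',onz('top',(280+15,188+10.2),.03), 'px/m',np.linalg.norm(onz('top',(296.1,198.7),.07)-onz('top',(297.1,198.7),.07)))
# lid top: outer edge corners (underside-front edge) in lid.png
for q,w in (((380,63),'L'),((530,508),'R')):
  print(w,onz('top',(q[0]/3.5+250-.35,q[1]/3.5+60-.35),.34))
H=np.array([.5495,-.034])+.225*np.array([.286,-.958]);print('hinge',H)
# ring/knob again top initial
p=camera_params('top');print('cam',-np.array(p['R']).T@p['t'])
```

```text
mouth [ 0.5240947  -0.13713536  0.07      ]
body [ 0.52788416 -0.13831914  0.03      ] px/m 0.0025277855850218845
L [ 0.74553468 -0.233132    0.34      ]
R [ 0.49590908 -0.31034671  0.34      ]
hinge [ 0.61385 -0.24955]
cam [ 0.45373665 -0.02218694  1.20476141]
```

```bash
cat >> h.py <<'E'
from scipy.spatial.transform import Rotation as Ro
def rot(az=None):
    """rotvec in units of 10deg to make tool vertical, y azimuth az"""
    s=sense();R=np.array(s['ee_rot']); a=np.radians(-163.4 if az is None else az)
    y=np.array([np.cos(a),np.sin(a),0]);z=np.array([0,0,-1.]);G=np.c_[np.cross(y,z),y,z]
    print('turn/10deg',(np.degrees(Ro.from_matrix(G@R.T).as_rotvec())/10).round(3))
def to(x,y,z):
    s=sense();print('tcp',s['tcp_pos'].round(4),'shift/.06',((np.array([x,y,z])-s['tcp_pos'])/.06).round(3),'F',s['wrist_force'].round(1),'w',s['gripper_width'])
E
python3 -c "
from h import *
rot();to(.4285,.2185,.17)"
```

```text
turn/10deg [2.283 0.946 0.044]
tcp [0.4662 0.1477 0.3572] shift/.06 [-0.628  1.181 -3.12 ] F [ 0.6 -0.2  0.6] w 0.5958598886059895
```

```bash
python3 -m inch '[{"jaw":100,"x":-0.15,"y":0.3,"z":-0.6,"ax":0.76,"ay":0.31,"az":0},{"jaw":100,"x":-0.15,"y":0.3,"z":-0.6,"ax":0.76,"ay":0.31,"az":0},{"jaw":100,"x":-0.15,"y":0.3,"z":-0.6,"ax":0.76,"ay":0.31,"az":0},{"jaw":100,"x":-0.15,"y":0.3,"z":-0.6,"ax":0,"ay":0,"az":0},{"jaw":100,"x":0,"y":0,"z":0,"ax":0,"ay":0,"az":0}]'
python3 -c "
from h import *
rot();to(.4285,.2185,.10)"
```

```text
time_s: 12.7
tcp_pos: [0.4262, 0.2145, 0.2033]
ee_rot: [[0.273, -0.962, -0.011], [-0.962, -0.273, -0.003], [0.0, 0.012, -1.0]]
wrist_force: [0.0, 0.1, 0.5]
gripper_width: 0.608
turn/10deg [ 0.019 -0.064  0.074]
tcp [0.4262 0.2145 0.2033] shift/.06 [ 0.038  0.066 -1.722] F [0.  0.1 0.5] w 0.6083027081576574
```

```bash
python3 -m inch '[{"jaw":100,"x":0.02,"y":0.03,"z":-0.6,"ax":0,"ay":-0.06,"az":0.07},{"jaw":100,"x":0.02,"y":0.03,"z":-0.5,"ax":0,"ay":0,"az":0},{"jaw":100,"x":0,"y":0,"z":-0.5,"ax":0,"ay":0,"az":0},{"jaw":100,"x":0,"y":0,"z":0,"ax":0,"ay":0,"az":0}]'
python3 -c "
from h import *
rot();to(.4285,.2185,.04);pair('12',(190,280,110,210),(110,200,220,320))"
```

```text
time_s: 13.2
tcp_pos: [0.4308, 0.2151, 0.1074]
ee_rot: [[0.287, -0.958, 0.004], [-0.958, -0.287, -0.008], [0.009, -0.001, -1.0]]
wrist_force: [-0.2, -0.3, 1.0]
gripper_width: 0.608
turn/10deg [ 0.045  0.021 -0.007]
tcp [0.4308 0.2151 0.1074] shift/.06 [-0.039  0.057 -1.124] F [-0.2 -0.3  1. ] w 0.6078086491992586
```

View pics/z12.png

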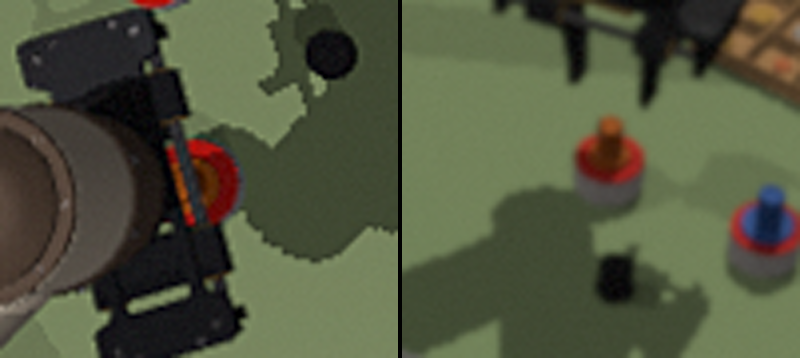

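```bash
python3 -m inch '[{"jaw":100,"x":-0.02,"y":0.03,"z":-0.4,"ax":0.04,"ay":0.02,"az":0},{"jaw":100,"x":-0.02,"y":0.03,"z":-0.3,"ax":0,"ay":0,"az":0},{"jaw":100,"x":0,"y":0,"z":-0.25,"ax":0,"ay":0,"az":0},{"jaw":100,"x":0,"y":0,"z":0,"ax":0,"ay":0,"az":0}]'
python3 -c "
from h import *
rot();to(.4285,.2185,.04);pair('13',(190,280,110,210),(110,200,220,320))"
```

```text
time_s: 13.8
tcp_pos: [0.4355, 0.224, 0.0596]
ee_rot: [[0.29, -0.957, 0.018], [-0.957, -0.29, 0.013], [-0.007, -0.021, -1.0]]
wrist_force: [0.6, 0.1, -0.1]
gripper_width: 0.612
turn/10deg [-0.075  0.103 -0.024]
tcp [0.4355 0.224  0.0596] shift/.06 [-0.116 -0.092 -0.326] F [ 0.6  0.1 -0.1] w 0.611505722794925
```

View pics/z13.png

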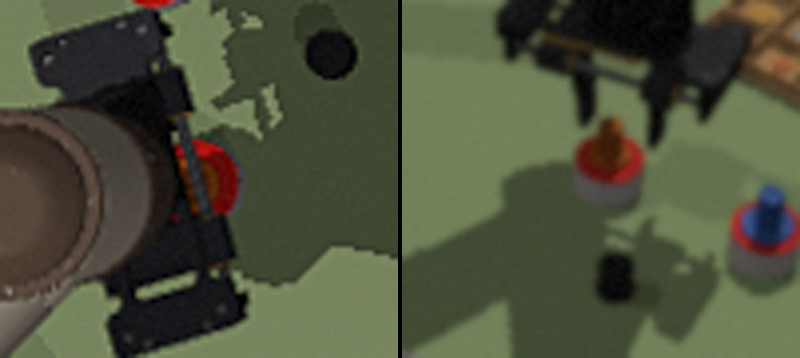

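```bash
python3 -m inch '[{"jaw":100,"x":-0.1,"y":-0.08,"z":0,"ax":-0.07,"ay":0.1,"az":0},{"jaw":100,"x":0,"y":0,"z":0,"ax":0,"ay":0,"az":0}]'
python3 -c "
from h import *
rot();to(.4285,.2185,.04)"
```

```text
time_s: 14.15
tcp_pos: [0.4307, 0.2203, 0.0624]
ee_rot: [[0.29, -0.957, 0.004], [-0.957, -0.29, 0.004], [-0.003, -0.005, -1.0]]
wrist_force: [-0.2, -0.3, -0.2]
gripper_width: 0.609
turn/10deg [-0.025  0.023 -0.026]
tcp [0.4307 0.2203 0.0624] shift/.06 [-0.036 -0.03  -0.373] F [-0.2 -0.3 -0.2] w 0.6089869763762511
```

```bash
python3 -m inch '[{"jaw":100,"x":-0.03,"y":-0.03,"z":-0.18,"ax":0,"ay":0,"az":0},{"jaw":100,"x":0,"y":0,"z":0,"ax":0,"ay":0,"az":0},{"jaw":100,"x":0,"y":0,"z":-0.15,"ax":0,"ay":0,"az":0},{"jaw":100,"x":0,"y":0,"z":0,"ax":0,"ay":0,"az":0}]'
python3 -c "
from h import *
rot();to(.4285,.2185,.04)"
```

```text
time_s: 14.65
tcp_pos: [0.4286, 0.2182, 0.0413]
ee_rot: [[0.29, -0.957, 0.004], [-0.957, -0.29, 0.004], [-0.003, -0.005, -1.0]]
wrist_force: [0.1, -0.3, 0.2]
gripper_width: 0.61
turn/10deg [-0.024  0.022 -0.026]
tcp [0.4286 0.2182 0.0413] shift/.06 [-0.001  0.004 -0.022] F [ 0.1 -0.3  0.2] w 0.6098715799175102
```

```bash
python3 -m inch '[{"jaw":255,"x":0,"y":0,"z":0,"ax":0,"ay":0,"az":0},{"jaw":255,"x":0,"y":0,"z":0,"ax":0,"ay":0,"az":0},{"jaw":255,"x":0,"y":0,"z":0,"ax":0,"ay":0,"az":0},{"jaw":255,"x":0,"y":0,"z":0,"ax":0,"ay":0,"az":0},{"jaw":255,"x":0,"y":0,"z":0,"ax":0,"ay":0,"az":0}]'
python3 -m inch '[{"jaw":255,"x":0,"y":0,"z":0.2,"ax":0,"ay":0,"az":0},{"jaw":255,"x":0,"y":0,"z":0.3,"ax":0,"ay":0,"az":0},{"jaw":255,"x":0,"y":0,"z":0.5,"ax":0,"ay":0,"az":0},{"jaw":255,"x":0,"y":0,"z":0.8,"ax":0,"ay":0,"az":0},{"jaw":255,"x":0,"y":0,"z":0.8,"ax":0,"ay":0,"az":0},{"jaw":255,"x":0,"y":0,"z":0,"ax":0,"ay":0,"az":0}]'
python3 -c "
from h import *
rot();to(.524,-.137,.24);pair('14',(190,280,110,210),(110,200,220,320))"
```

```text
time_s: 15.28
tcp_pos: [0.4289, 0.2185, 0.0414]
ee_rot: [[0.29, -0.957, 0.004], [-0.957, -0.29, 0.005], [-0.003, -0.005, -1.0]]
wrist_force: [0.1, -0.3, -1.1]
gripper_width: 0.243
time_s: 16.02
tcp_pos: [0.4284, 0.2177, 0.2062]
ee_rot: [[0.291, -0.957, 0.006], [-0.957, -0.291, 0.006], [-0.004, -0.008, -1.0]]
wrist_force: [-0.0, 0.4, -1.4]
gripper_width: 0.241
turn/10deg [-0.033  0.037 -0.03 ]
tcp [0.4284 0.2177 0.2062] shift/.06 [ 1.594 -5.911  0.563] F [-0.   0.4 -1.4] w 0.240536482278228
```

View pics/z14.png

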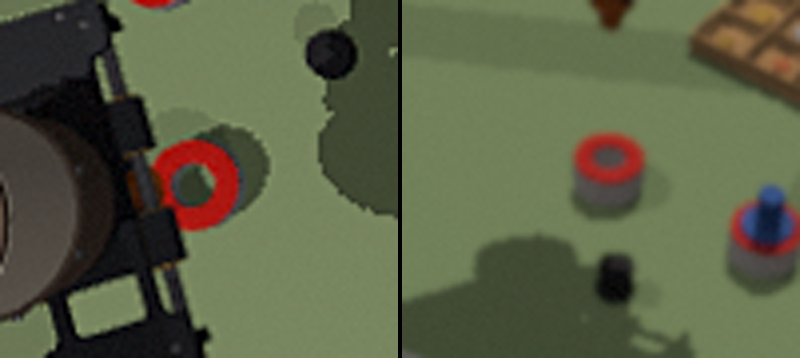

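```bash
python3 -m inch '[{"jaw":255,"x":0.1,"y":-0.4,"z":0.1,"ax":0,"ay":0,"az":0},{"jaw":255,"x":0.22,"y":-0.8,"z":0.1,"ax":0,"ay":0,"az":0},{"jaw":255,"x":0.22,"y":-0.8,"z":0,"ax":0,"ay":0,"az":0},{"jaw":255,"x":0.22,"y":-0.8,"z":0,"ax":0,"ay":0,"az":0},{"jaw":255,"x":0.22,"y":-0.8,"z":0,"ax":0,"ay":0,"az":0},{"jaw":255,"x":0.22,"y":-0.8,"z":0,"ax":0,"ay":0,"az":0},{"jaw":255,"x":0.2,"y":-0.7,"z":0,"ax":0,"ay":0,"az":0},{"jaw":255,"x":0.1,"y":-0.4,"z":0,"ax":0,"ay":0,"az":0},{"jaw":255,"x":0,"y":0,"z":0,"ax":0,"ay":0,"az":0}]'
python3 -c "
from h import *
rot();to(.524,-.137,.20)"
```

```text
time_s: 17.25
tcp_pos: [0.509, -0.1261, 0.2004]
ee_rot: [[0.291, -0.956, -0.03], [-0.957, -0.291, -0.006], [-0.003, 0.03, -1.0]]
wrist_force: [-0.7, 0.2, -1.4]
gripper_width: 0.243
turn/10deg [ 0.033 -0.17  -0.03 ]
tcp [ 0.509  -0.1261  0.2004] shift/.06 [ 0.25  -0.182 -0.007] F [-0.7  0.2 -1.4] w 0.24334708081049924
```

```bash
python3 -m inch '[{"jaw":255,"x":0.23,"y":-0.16,"z":0,"ax":0.03,"ay":-0.17,"az":-0.03},{"jaw":255,"x":0,"y":0,"z":0,"ax":0,"ay":0,"az":0},{"jaw":255,"x":0,"y":0,"z":0,"ax":0,"ay":0,"az":0}]'
python3 -c "
from h import *
rot();to(.524,-.137,.13);pair('15',(150,250,240,340),(130,270,130,270))"
```

```text
time_s: 17.62
tcp_pos: [0.5225, -0.1347, 0.1986]
ee_rot: [[0.287, -0.958, -0.002], [-0.958, -0.287, 0.0], [-0.001, 0.002, -1.0]]
wrist_force: [-0.4, -0.6, -1.0]
gripper_width: 0.247
turn/10deg [-0.002 -0.01  -0.008]
tcp [ 0.5225 -0.1347  0.1986] shift/.06 [ 0.024 -0.038 -1.144] F [-0.4 -0.6 -1. ] w 0.2466847247064407
```

View pics/z15.png

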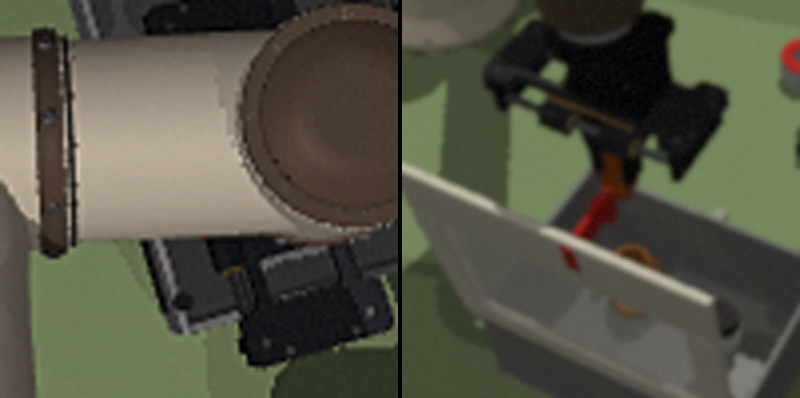

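```bash
python3 -m inch '[{"jaw":255,"x":0.02,"y":-0.03,"z":-0.4,"ax":0,"ay":0,"az":0},{"jaw":255,"x":0,"y":0,"z":-0.4,"ax":0,"ay":0,"az":0},{"jaw":255,"x":0,"y":0,"z":-0.25,"ax":0,"ay":0,"az":0},{"jaw":255,"x":0,"y":0,"z":0,"ax":0,"ay":0,"az":0},{"jaw":255,"x":0,"y":0,"z":0,"ax":0,"ay":0,"az":0}]'
python3 -c "
from h import *
rot();to(.524,-.137,.0814);pair('16',(150,250,240,340),(190,270,180,260))"
```

```text
time_s: 18.35
tcp_pos: [0.5253, -0.135, 0.1368]
ee_rot: [[0.291, -0.957, 0.004], [-0.957, -0.291, -0.0], [0.001, -0.004, -1.0]]
wrist_force: [1.1, -0.6, -0.6]
gripper_width: 0.247
turn/10deg [ 0.001  0.024 -0.029]
tcp [ 0.5253 -0.135   0.1368] shift/.06 [-0.021 -0.034 -0.923] F [ 1.1 -0.6 -0.6] w 0.24696685880662614
```

View pics/z16.png

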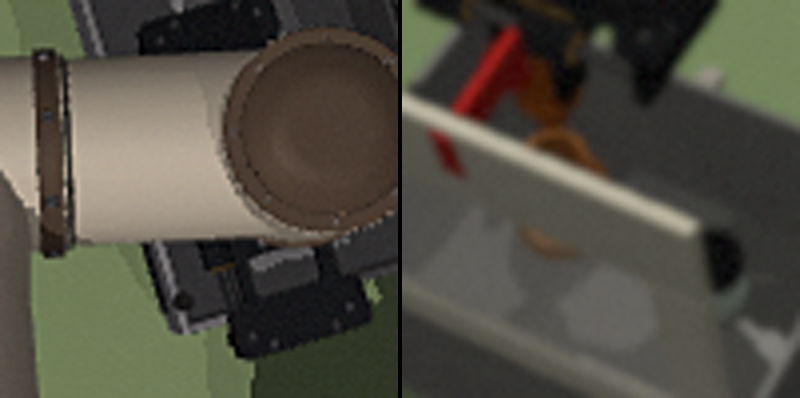

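Run:
```python
from h import *
b=cv2.imread('pics/s16.png'); x0,y0=270-5-0,0
x0,y0=265-0,0
x0,y0=273,200
x0,y0=270,195
pts=np.array([[.524,-.137,.07],[.5253,-.135,.1034],[.5253,-.135,.1254]]);q=proj('scene',pts);print(q)
x0,y0=int(q[0,0])-25,int(q[0,1])-32
c=cv2.resize(b[y0:y0+50,x0:x0+50],(600,600),interpolation=cv2.INTER_CUBIC)
c=cv2.convertScaleAbs(c,alpha=1.6)
for p in q: cv2.circle(c,tuple(((p-[x0,y0]+.5)*12).astype(int).tolist()),4,(255,255,0),-1)
cv2.imwrite('pics/z17.png',c)
```

```text
[[210.48489444 221.15459649]
 [210.22700072 213.71501655]
 [209.4572855  208.72188403]]
```

View pics/z17.png

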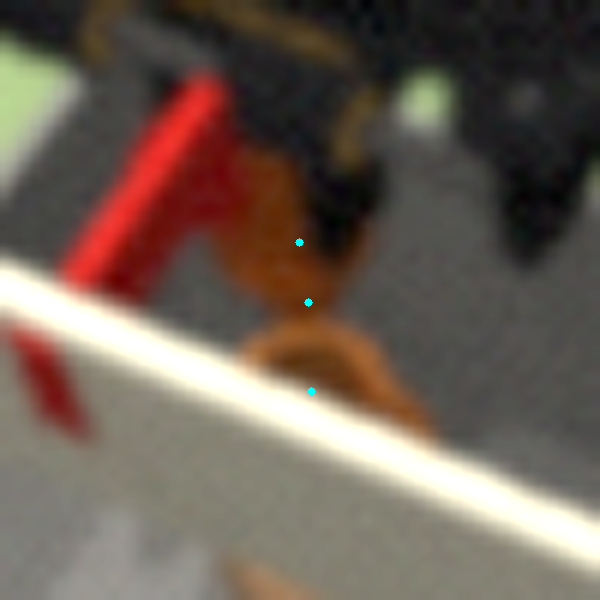

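```bash
python3 -m inch '[{"jaw":255,"x":-0.015,"y":-0.03,"z":-0.25,"ax":0,"ay":0,"az":0},{"jaw":255,"x":0,"y":0,"z":-0.1,"ax":0,"ay":0,"az":0},{"jaw":255,"x":0,"y":0,"z":0,"ax":0,"ay":0,"az":0}]'
python3 -c "
from h import *
rot();to(.524,-.137,.0814)"
```

```text
time_s: 18.82
tcp_pos: [0.5245, -0.137, 0.115]
ee_rot: [[0.29, -0.957, 0.006], [-0.957, -0.29, 0.0], [0.002, -0.005, -1.0]]
wrist_force: [0.8, 0.2, -0.1]
gripper_width: 0.243
turn/10deg [-0.001  0.032 -0.026]
tcp [ 0.5245 -0.137   0.115 ] shift/.06 [-0.008 -0.001 -0.561] F [ 0.8  0.2 -0.1] w 0.24307578328701634
```

```bash
python3 -m inch '[{"jaw":255,"x":0,"y":0,"z":-0.15,"ax":0,"ay":0.03,"az":0},{"jaw":255,"x":0,"y":0,"z":-0.13,"ax":0,"ay":0,"az":0},{"jaw":255,"x":0,"y":0,"z":0,"ax":0,"ay":0,"az":0}]'
python3 -c "
from h import *
rot();to(.524,-.137,.0814)"
python3 -m inch '[{"jaw":255,"x":0,"y":0,"z":-0.08,"ax":0,"ay":0,"az":0},{"jaw":255,"x":0,"y":0,"z":0,"ax":0,"ay":0,"az":0}]'
python3 -c "
from h import *
rot();to(.524,-.137,.0814)"
```

```text
time_s: 19.2
tcp_pos: [0.5245, -0.137, 0.0969]
ee_rot: [[0.29, -0.957, -0.0], [-0.957, -0.29, 0.0], [-0.0, 0.0, -1.0]]
wrist_force: [0.8, -0.8, -0.2]
gripper_width: 0.248
turn/10deg [-0.    -0.002 -0.027]
tcp [ 0.5245 -0.137   0.0969] shift/.06 [-0.008 -0.    -0.258] F [ 0.8 -0.8 -0.2] w 0.24762294102045068
time_s: 19.45
tcp_pos: [0.5246, -0.137, 0.0918]
ee_rot: [[0.29, -0.957, -0.0], [-0.957, -0.29, -0.0], [-0.0, 0.0, -1.0]]
wrist_force: [0.2, -0.1, -0.7]
gripper_width: 0.245
turn/10deg [ 0.    -0.001 -0.027]
tcp [ 0.5246 -0.137   0.0918] shift/.06 [-0.01  -0.    -0.174] F [ 0.2 -0.1 -0.7] w 0.24548429906600594
```

```bash
python3 -m inch '[{"jaw":255,"x":0,"y":0,"z":-0.08,"ax":0,"ay":0,"az":0},{"jaw":255,"x":0,"y":0,"z":0,"ax":0,"ay":0,"az":0}]' | grep -E "tcp|force"
python3 -m inch '[{"jaw":255,"x":0,"y":0,"z":-0.06,"ax":0,"ay":0,"az":0},{"jaw":255,"x":0,"y":0,"z":0,"ax":0,"ay":0,"az":0}]'| grep -E "tcp|force"
python3 -m inch '[{"jaw":255,"x":0,"y":0,"z":-0.03,"ax":0,"ay":0,"az":0},{"jaw":255,"x":0,"y":0,"z":0,"ax":0,"ay":0,"az":0}]'| grep -E "tcp|force"
```

```text
tcp_pos: [0.5248, -0.137, 0.0869]
wrist_force: [0.7, -0.4, -0.7]
tcp_pos: [0.5249, -0.137, 0.0832]
wrist_force: [0.6, -0.1, -0.5]
tcp_pos: [0.5251, -0.137, 0.0815]
wrist_force: [-0.1, -0.0, -1.3]
```

```bash
python3 -m inch '[{"jaw":255,"x":0,"y":0,"z":-0.025,"ax":0,"ay":0,"az":0},{"jaw":255,"x":0,"y":0,"z":0,"ax":0,"ay":0,"az":0}]' | grep -E "tcp|force"
python3 -m inch '[{"jaw":255,"x":0,"y":0,"z":-0.02,"ax":0,"ay":0,"az":0},{"jaw":255,"x":0,"y":0,"z":0,"ax":0,"ay":0,"az":0}]'| grep -E "tcp|force"
python3 -c "
from h import *
pair('18',(150,250,240,340),(190,250,180,240))"
```

```text
tcp_pos: [0.5253, -0.1372, 0.0816]
wrist_force: [0.2, -0.1, -1.1]
tcp_pos: [0.5255, -0.1373, 0.0814]
wrist_force: [-1.7, 0.1, 0.4]
```

View pics/z18.png

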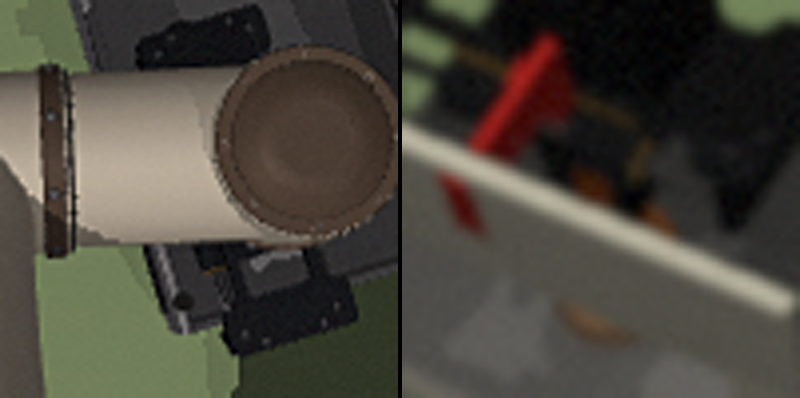

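```bash
python3 -m inch '[{"jaw":255,"x":0,"y":0,"z":-0.04,"ax":0,"ay":0,"az":0},{"jaw":255,"x":0,"y":0,"z":0,"ax":0,"ay":0,"az":0}]' | grep -E "tcp|force"
python3 - <<'E'
from h import *
f=[];e=[]
for i in range(5):
  s=sense();f.append(s['wrist_force']);e.append(s['effort']); capture('top')
print(s['tcp_pos'],np.mean(f,0),np.mean(e,0))
E
```

```text
tcp_pos: [0.5257, -0.1374, 0.0816]
wrist_force: [-0.3, 1.3, -1.2]
[ 0.5257008  -0.13757498  0.08134524] [-1.54676061  1.03057455  2.90312596] [-1.88113397e-01 -3.38341870e+01  1.45648677e+01  3.27237926e+00
  5.65700959e-01 -5.12753339e-04]
```

```bash
python3 -m inch '[{"jaw":170,"x":0,"y":0,"z":0,"ax":0,"ay":0,"az":0},{"jaw":150,"x":0,"y":0,"z":0,"ax":0,"ay":0,"az":0},{"jaw":120,"x":0,"y":0,"z":0,"ax":0,"ay":0,"az":0},{"jaw":120,"x":0,"y":0,"z":0,"ax":0,"ay":0,"az":0}]'
python3 -m inch '[{"jaw":120,"x":0,"y":0,"z":0.2,"ax":0,"ay":0,"az":0},{"jaw":120,"x":0,"y":0,"z":0.4,"ax":0,"ay":0,"az":0},{"jaw":120,"x":0,"y":0,"z":0.5,"ax":0,"ay":0,"az":0},{"jaw":120,"x":0,"y":0,"z":0.7,"ax":0,"ay":0,"az":0},{"jaw":120,"x":-0.1,"y":0.4,"z":0.7,"ax":0,"ay":0,"az":0},{"jaw":120,"x":-0.2,"y":0.8,"z":0.3,"ax":0,"ay":0,"az":0},{"jaw":120,"x":-0.2,"y":0.8,"z":0,"ax":0,"ay":0,"az":0},{"jaw":120,"x":-0.2,"y":0.8,"z":0,"ax":0,"ay":0,"az":0},{"jaw":120,"x":-0.2,"y":0.8,"z":0,"ax":0,"ay":0,"az":0},{"jaw":120,"x":-0.2,"y":0.8,"z":0,"ax":0,"ay":0,"az":0},{"jaw":120,"x":0,"y":0,"z":0,"ax":0,"ay":0,"az":0}]'
python3 -c "
from h import *
st();pair('19',(170,230,270,330),(195,245,185,235))"
```

```text
time_s: 21.8
tcp_pos: [0.5262, -0.1377, 0.0799]
ee_rot: [[0.293, -0.956, 0.002], [-0.956, -0.293, -0.003], [0.003, -0.001, -1.0]]
wrist_force: [0.4, -0.6, -1.1]
gripper_width: 0.504
time_s: 23.18
tcp_pos: [0.4581, 0.1334, 0.2637]
ee_rot: [[0.291, -0.956, 0.017], [-0.957, -0.291, 0.003], [0.002, -0.017, -1.0]]
wrist_force: [-0.3, -0.1, 0.1]
gripper_width: 0.53
[0.4581 0.1334 0.2637] [ 36.1   5.2 -16.3   0.5 -67.7 -19.3] [-0.3 -0.1  0.1]
hinge x -0.4115071889771441 z 0.14772191873811086 lat -0.0396533773141553 R 0.43721840292414504 alpha 0.34465030647984535
```

View pics/z19.png

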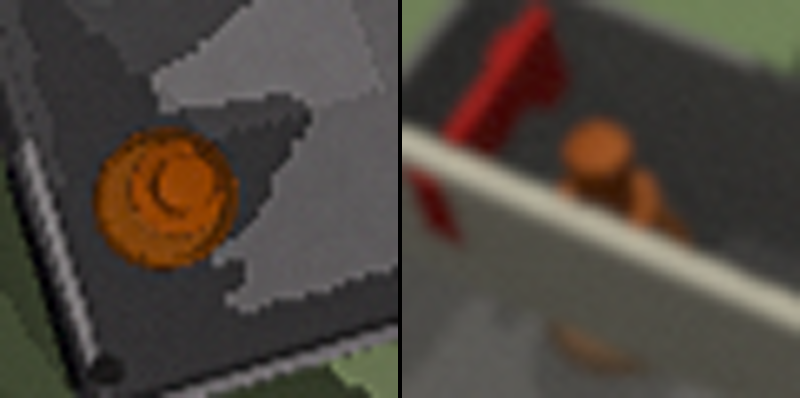

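View pics/t19.png

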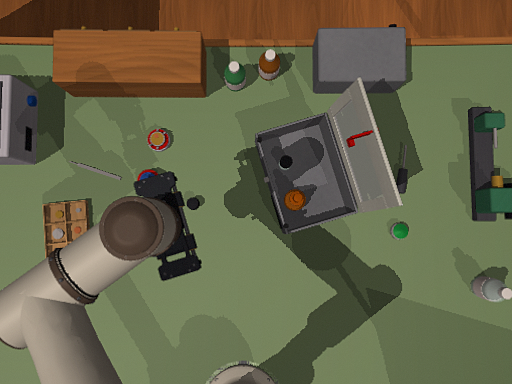

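Run:
```python
from h import *
t=np.array([185,182])/6.633+[270,170]-.4; s=np.array([199,146])/7.96+[185,195]-.4
print(two(s,t), onz('top',t,.107),onz('scene',s,.107))
# lid top corners two views not needed; uprightness: flange centre
f=np.array([177,188])/6.633+[270,170]-.4; print('flange',onz('top',f,.075),'body',onz('top',np.array([167,198])/6.633+[270,170]-.4,.03))
```

```text
(array([ 0.52567754, -0.13672338,  0.1088995 ]), np.float64(0.0002478813446741853)) [ 0.52587811 -0.1368235   0.107     ] [ 0.52441514 -0.13599864  0.107     ]
flange [ 0.52569502 -0.13710986  0.075     ] body [ 0.5246023  -0.13770928  0.03      ]
```

```bash
python3 -c "
from station import *
print(finish_job(), sense()['time_s'])"
```

```text
the job is handed in; nothing more can be done
the job is handed in; nothing more can be done
```

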